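# Offer a breaker up to its vacant place

### The arm

A 6-joint arm with a two-finger parallel gripper is mounted at the origin on the work surface. World frame = base frame: x ahead of the robot, y to its left, z up, the work surface at z = 0. Lengths are in m, angles in rad, forces in N, time in s.
With the tool pointing down it reaches from about 0.35 to 0.975 m from the base axis. Payload 4.9 kg.
Tool frame: the origin (TCP) lies at the very end of the fingers, on their centre line; the grasp point (between the pads) lies 19 mm behind it (ctrl.grip_point_offset is the distance from the TCP to the grasp point, in m); z points along the fingers, y is the line along which they close (so a half turn about z gives the same grasp; the last joint's range is limited). The gripper opens to 85 mm and grips with 20 to 120 N. Pads are 22 mm wide; open, the fingers measure 114 mm over their backs; the gripper's body (76 mm by 85 mm) begins 54 mm behind the grasp point. The pads swing forward as they close: fully open they stand 13 mm farther back than shut.
Start: joints at [-1.378, 0.053, 1.613, -0, 1.476, -0.119], TCP at [0.192, -0.595, 0.231] pointing down, gripper open.
Joint ranges: [-3.01, 3.01], [-1.01, 2.22], [0.06, 2.58], [-1.02, 4.17], [0.09, 2.62], [-3.14, 3.14]. Speed limits (rad/s): [2.57, 2.57, 3.14, 3.14, 3.14, 3.14].

### API

Orientations are given as a rotation vector (axis times angle).
In Python, from station import ctrl gives the robot as it stands.
- The arm moves only by the tool send_rows, never from a script. Its argument "rows" is a list of rows, each a list of 3 entries, a list of its own where there are three numbers: the finger opening in cm, from 0 to 8.54, then the shift along the tool's x, y, z in cm, then the turn about the tool's z in degrees. A call has 1 to 10 rows; each row shifts and turns the commanded pose from where the row before left it, along the tool's axes as they then stand; what a row does not reach is not made up. A row lasts 1/8 s, in which the tool goes at most 62.5 mm and 10.7 degrees, less where a joint would pass 70% of its speed; a pose out of reach is approached as far as the arm can. A call with a gripper value outside its range is refused whole. The fingers move at their own pace and stop on an object; "newtons" is the grip in N (left out, the last holds). Time passes only in rows, so rows that do not move let the fingers close. It gives the time, the measured TCP pose, the force, the opening and the grip force at its end, in the units of the state.
- ctrl.get_obs(): the state, without advancing time (a new reading comes with each control period).
- ctrl.get_image(name): name is "side" or "top" or "wrist"; returns a dict with "frame" (480x640x3 uint8, red, green, blue), "range_z" (480x640 float32, m along the optical axis (not along the pixel's ray), 0 where there is no reading), "fx", "fy", "cx", "cy" (pixels), "cam_to_world" (4x4, takes a point from camera to world coordinates). Camera axes: x right, y down, z forward; pixel columns grow to the right and rows downward; lengths in m; the calibration is good to about 2 mm. A picture is of the moment at which its call begins.
- ctrl.finish_job(): hands the job in; it is judged then, once.
The state is a dict: "t": time; "q": joint angles; "dq": joint speeds; "effort": joint torques, N m; "tool_pos": TCP position; "tool_rot": TCP orientation; "contact_force": force on the tool from outside, world axes, zero at the start; "wrist_torque": the same for the moment, N m; "opening": finger opening in m; "grip_force": force on a finger pad.
Only numpy, scipy, OpenCV 4.12 (cv2) and the standard library are available. Lean on these libraries where they do the work, as an engineer would, in place of code of your own. Each camera call takes 0.05 s, during which the arm holds its last target. There are 200 camera calls.

### The job

Slide the loose two-pole breaker along the spare-parts rail and off its free end, then carry it over the wiring duct and the enclosure's side wall to the vacant place in the row of breakers, touching neither duct, enclosure nor row and leaving the other things on the bench alone. Hold it there upright, in the middle of the vacant place and square to the rail, with its hooks about a centimetre above the rail and touching nothing, so that a classmate can check it before it is clipped on. Finish while still holding it: do not put it down or let go.

Things in the scene. Friction and masses are not known exactly. Their poses are not given: they have to be found in the camera images.
- breaker: Loose white two-pole breaker, 0.2 kg, upright on the spare-parts rail. Origin: centre of its hooks' underside, 25 mm above the bench at the start; z up, x along the rail. Hooks 0 to 8 mm up; body 8 to 46 mm, 36 (x) by 85 (y); nose 46 to 74 mm, 36 (x) by 45 (y); black toggle 12 mm wide in y on top, to 81 mm. Alike when turned half round: either way is right.
- breaker_nose (a point): Place to grip the loose breaker, from above, fingers closing across the rail (y, 45 mm): on its axis inside the nose, 68 mm above the breaker's origin, 6 mm under the nose's top. The body's ledges beside the nose are 20 mm wide and 22 mm lower than this point. Along x the row would leave no room for fingers.
- spare_rail: Fixed plywood offcut 250 (x) by 90 (y) by 18 mm carrying a steel rail 200 mm long along x, 35 mm wide, upper face 33 mm above the bench. Origin: centre of the underside; z up. A grey end stop closes the +x end. The breaker's hooks reach under the rail's lips with about 2.5 mm play: it cannot be lifted off, only slid (low friction) off the free end towards -x.
- rail_end (a point): Free end of the spare-parts rail, middle of its upper face, at x = -100 mm of the offcut (the end nearer the robot), axes as the offcut's. The breaker is clear of the rail once its origin is more than 18 mm beyond this point towards -x; the offcut goes on 25 mm beyond it, 15 mm lower.
- enclosure: Fixed open-topped orange enclosure, 260 (x) by 160 (y) by 60 mm high, walls 4 mm, with a rail along x inside, 35 mm wide, upper face 29 mm above the bench. Origin: centre of its underside; z up. It stands left or right of the duct, the spare-parts rail on the other side.
- row: Breakers fixed on the enclosure's rail at varying places along it: a 54 mm wide group (x -84 to -30 mm) and a 36 mm one (x 30 to 66 mm), shaped like the loose breaker: 85 mm across, noses to 66 mm and toggles to 73 mm above the rail. Origin: middle of the 60 mm vacant place between them, on the rail's upper face; x along the rail, z up.
- vacancy (a point): Middle of the vacant place in the row, on the upper face of the enclosure's rail; same point and axes as the row's origin.
- duct: Fixed grey slotted wiring duct on the bench between spare-parts rail and enclosure, 260 (x) by 40 (y) by 75 mm high. Origin: centre of its underside; z up.
- single_breaker: Bystander: loose single-pole white breaker lying on its side on the bench, 85 mm long, 73 mm wide, 18 mm thick. Origin near the centre of its underside.
- flush_box: Bystander: loose empty yellow flush box, 74 (x) by 108 (y) by 50 mm, open at the top. Origin: centre of its underside.
- screwdriver: Bystander: loose screwdriver with a red handle lying on the bench along its x. Origin on its underside.
Not all that is in view belongs to the job. Leave any green look-alike of the breaker alone.

How it is judged:
On the way, in this order (a step that is already met when the one before it is completed fails the run):
1. the breaker has been slid along the spare-parts rail and off its free end, still low (x of breaker in the frame of spare_rail between -0.24 and -0.116 m and z of breaker in the frame of spare_rail below 0.07 m and y of breaker in the frame of spare_rail between -0.04 and 0.04 m), for 0.05 s.
2. the breaker is lifted above the height of the duct (height (world z) of breaker above 0.076 m), for 0.05 s.
At the end, for the whole second after the job is handed in: The breaker is held still in the fingers with its hooks 3 to 20 mm above the enclosure's rail, within 8 mm of the middle of the vacant place along and across the rail, within 5 degrees of square (either way round) and of upright, and neither it nor the robot touches row, enclosure or duct (x of breaker in the frame of vacancy between -0.008 and 0.008 m and y of breaker in the frame of vacancy between -0.008 and 0.008 m and z of breaker in the frame of vacancy between 0.003 and 0.02 m and angle between the x axis of breaker and the x axis of vacancy, either way round below 0.09 rad and angle between breaker's own z axis and vertical below 0.09 rad and linear speed of breaker below 0.01 m/s and contact force between breaker and the fingers above 1 N and contact force between each of breaker, the arm, the fingers and row below 0.1 N and contact force between each of breaker, the arm, the fingers and enclosure below 0.1 N and contact force between each of breaker, the arm, the fingers and duct below 0.1 N); the arm keeps its last pose, push and grip.
It fails at once if the breaker or the robot strikes the duct, the enclosure or the row (over 2 N) (contact force between any of breaker, the arm, the fingers and duct above 2 N or contact force between any of breaker, the arm, the fingers and enclosure above 2 N or contact force between any of breaker, the arm, the fingers and row above 2 N).
It fails at once if the single breaker is pushed away (over 20 mm) (distance of single_breaker from where it was at the start of the episode above 0.02 m).
It fails at once if the flush box is pushed away (over 20 mm) (distance of flush_box from where it was at the start of the episode above 0.02 m).
It fails at once if the screwdriver is pushed away (over 20 mm) (distance of screwdriver from where it was at the start of the episode above 0.02 m).
It also fails if it takes over 45 s, if anything falls off the work surface, if the arm or the gripper's body presses on something with over 40 N, if the wrist force passes 120 N, or if a joint passes its speed limit or range.

## Working session

There is one attempt and no reset: what is moved stays moved. The work goes in short steps, Python scripts to look and compute and a tool call to move; the robot and the scene stay as the last step left them, time stands still between calls to the robot, and variables do not carry over. Pictures are saved under pics/ and viewed, at most 10 in all, crops included, and the job is handed in when it is done.

Besides the shell and the picture viewer there is one more tool, called as name([rows], argument=value, ...), one row to a line, values as JSON. send_rows: Moves the arm, as the interface text tells. Its arguments: {"type":"object","properties":{"rows":{"type":"array","items":{"type":"array"}},"newtons":{"type":"number"}},"required":["rows"]}

```bash
mkdir -p pics
python3 - <<'E'
from station import ctrl
import cv2,numpy as np,pickle
o=ctrl.get_obs();print(o['tool_pos'],o['tool_rot'],o['t'])
for n in['top','side']:
    d=ctrl.get_image(n);pickle.dump(d,open(n+'.pkl','wb'))
    cv2.imwrite(f'pics/{n}0.png',d['frame'][:,:,::-1]);print(n,d['fx'],d['cx'],d['cy'],d['cam_to_world'].round(3).tolist(),(d['range_z']>0).mean())
E
```

```text
[ 0.19161992 -0.59426193  0.23008951] [-3.10152375e+00 -4.87524830e-01  1.22208878e-04] 0.0
top 447.5712456330217 317.8605061439277 241.9162040623395 [[0.098, -0.973, 0.21, 0.372], [-0.995, -0.095, 0.022, 0.003], [-0.002, -0.211, -0.977, 1.068], [0.0, 0.0, 0.0, 1.0]] 0.9960611979166667
side 445.4988702870568 320.5406198794611 239.66449297293116 [[-0.908, -0.287, 0.305, 0.248], [-0.418, 0.61, -0.673, 0.738], [0.007, -0.739, -0.674, 0.805], [0.0, 0.0, 0.0, 1.0]] 0.99607421875
```

View pics/top0.png

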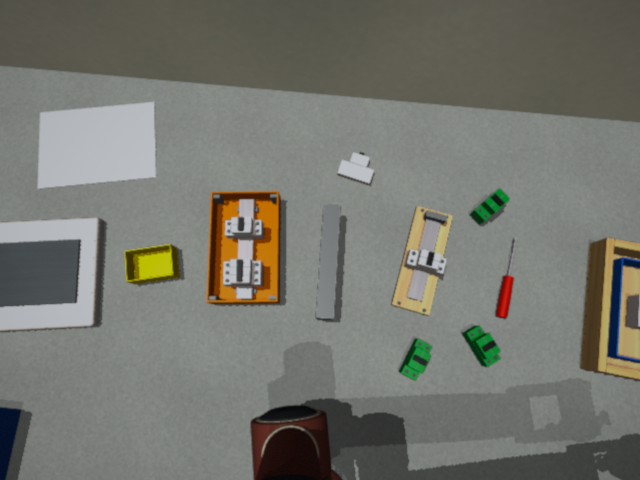

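View pics/side0.png

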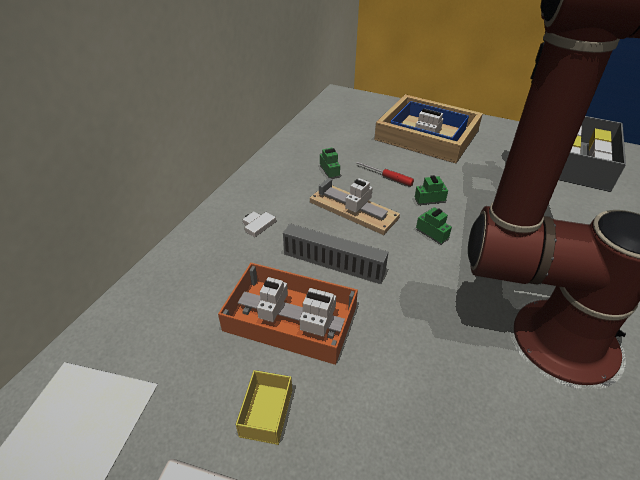

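The side and top views agree. In the top view, the enclosure is at about (245,248), the duct at (330,262) and the spare rail at (423,260).

Candidates for the breaker in the top view:
- White two-pole at (426,262) on the plywood offcut's rail.
- White thing at (632,315) in the wooden tray.
- Green ones at (490,206), (416,358) and (482,345).

The one at (426,262) fits, because it is white and sits on the spare-parts rail. I'll confirm it in a crop.

```bash
cat > h.py <<'E'
import numpy as np,cv2
def cloud(d):
    v,u=np.mgrid[0:480,0:640];z=d['range_z']
    p=np.stack([(u-d['cx'])/d['fx']*z,(v-d['cy'])/d['fy']*z,z],-1)
    T=d['cam_to_world'];return p@T[:3,:3].T+T[:3,3]
def rect(P):
    (c,s,a)=cv2.minAreaRect((P[:,:2]*1000).astype(np.float32))
    if s[0]<s[1]: s=s[::-1];a+=90
    return np.round(c,1),np.round(s,1),round((a+90)%180-90,1)
E
python3 - <<'E'
import pickle,cv2,numpy as np
from h import *
d=pickle.load(open('top.pkl','rb'));P=cloud(d);Z=P[...,2];ok=d['range_z']>0
hsv=cv2.cvtColor(d['frame'],cv2.COLOR_RGB2HSV);H,S,V=[hsv[...,i] for i in range(3)]
def roi(u0,u1,v0,v1):
    m=np.zeros_like(ok);m[v0:v1,u0:u1]=1;return m&ok
def show(n,m): print(n,m.sum(),rect(P[m]),Z[m].mean().round(3))
r=roi(385,460,195,325)
show('board',r&(Z>.01)&(Z<.06))
show('breaker nose',r&(Z>.085)); show('breaker all',r&(Z>.06))
show('duct',roi(305,350,195,330)&(Z>.055))
e=roi(200,290,180,312)
show('encl rim',e&(Z>.045)&(S>120)&(H<25))
show('row A near',roi(215,275,243,300)&(Z>.08)&(S<100));show('row B far',roi(215,275,205,242)&(Z>.08)&(S<100))
show('row A all',roi(215,275,243,300)&(Z>.065)&(S<80));show('row B all',roi(215,275,205,242)&(Z>.065)&(S<80))
cv2.imwrite('pics/crop.png',cv2.resize(d['frame'][190:330,200:470,::-1],None,fx=2.9,fy=2.9,interpolation=cv2.INTER_CUBIC))
E
```

```text
board 3318 (array([ 581.9, -224.5]), array([251.,  91.]), -10.6) 0.026
breaker nose 369 (array([ 567.3, -221.5]), array([45.2, 36.7]), 79.4) 0.101
breaker all 722 (array([ 617.1, -231.4]), array([138.9,  85.9]), -10.7) 0.086
duct 2035 (array([547.4,  -0.8]), array([260.4,  40.9]), 1.9) 0.076
encl rim 944 (array([565.3, 197.6]), array([259.9, 160.4]), 6.1) 0.058
row A near 536 (array([501.3, 190.6]), array([54.6, 45.2]), 6.4) 0.097
row B far 353 (array([605.3, 201.6]), array([44.7, 36.9]), -83.3) 0.096
row A all 895 (array([501.3, 190.2]), array([84.3, 54.6]), -83.5) 0.085
row B all 605 (array([605.3, 201.2]), array([83.6, 36.9]), -83.1) 0.084
```

View pics/crop.png

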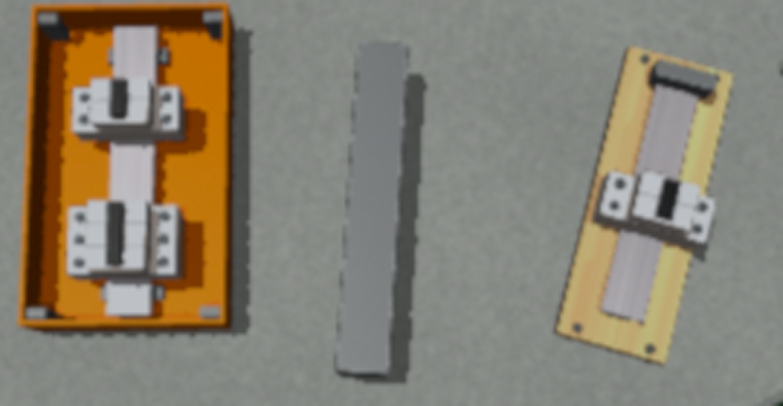

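The crop confirms it: the white two-pole breaker at crop (655,205) sits on the plywood offcut's rail, and the vacant place lies between the groups at (120,108) and (123,240). All rectangles match the given sizes. The breaker is at (567,-221) mm with yaw -10.6°, and the vacancy at (558,196) mm with yaw about 6.2°. Moving now: turn first, then travel above it.

send_rows([
  [8.5,[0,0,0],9.5],
  [8.5,[0,0,0],9.5],
  [8.5,[0,0,0],9.5],
  [8.5,[3,-4.35,0],0],
  [8.5,[3,-4.35,0],0],
  [8.5,[3,-4.35,0],0],
  [8.5,[3,-4.35,0],0],
  [8.5,[3,-4.35,0],0],
  [8.5,[3,-4.35,0],0],
  [8.5,[3,-4.35,0],0],
], newtons=60)

```text
t: 1.35
tool_pos: [0.4551, -0.3328, 0.2308]
tool_rot: [-3.128, 0.291, 0.001]
contact_force: [0.6, -0.2, -0.2]
opening: 0.085
grip_force: 0.0
```

send_rows([
  [8.5,[3,-4.35,0],0],
  [8.5,[3,-4.35,0],0],
  [8.5,[3,-4.35,0],0],
  [8.5,[0,0,0],0],
  [8.5,[0,0,0],0],
])

```text
t: 1.98
tool_pos: [0.5665, -0.2227, 0.2307]
tool_rot: [3.128, -0.291, -0.002]
contact_force: [-0.3, 0.4, 0.5]
opening: 0.0849
grip_force: 0.0
```

```bash
cat >> h.py <<'E'
from scipy.spatial.transform import Rotation as Rn
def pose(o):
    R=Rn.from_rotvec(o['tool_rot']).as_matrix();return np.array(o['tool_pos']),R
def togo(o,tgt,yaw):
    p,R=pose(o);y=np.degrees(np.arctan2(R[1,0],R[0,0]))
    print('tool',p.round(4),'yaw',y.round(2),'tilt',np.degrees(np.arccos(-R[2,2])).round(2),'shift cm',(R.T@(np.array(tgt)-p)*100).round(2),'turn',round(y-yaw,2))
E
python3 - <<'E'
from station import ctrl
from h import *
togo(ctrl.get_obs(),[.5673,-.2215,.074],-10.6)
d=ctrl.get_image('wrist');P=cloud(d);Z=P[...,2];ok=d['range_z']>0
near=ok&(np.hypot(P[...,0]-.567,P[...,1]+.2215)<.06)
for lo,hi in((.09,.104),(.062,.104)):
    m=near&(Z>lo)&(Z<hi);print(m.sum(),rect(P[m]),np.median(Z[m]))
cv2.imwrite('pics/w1.png',d['frame'][:,:,::-1])
E
```

```text
tool [ 0.5665 -0.2227  0.2307] yaw -10.61 tilt 0.07 shift cm [ 0.08 -0.13 15.67] turn -0.01
1951 (array([ 565.3, -219.8]), array([45.1, 36.3]), 79.0) 0.09921938886988607
3908 (array([ 565.2, -219.8]), array([85.1, 36.3]), 79.2) 0.0898965330557849
```

View pics/w1.png

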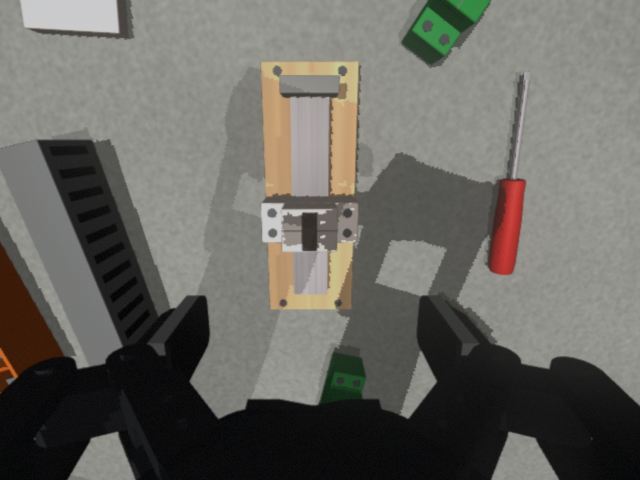

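The wrist view shows the breaker square under the tool at about (310,225), on the rail, with the toggle in the middle. Its fit is (565,-220), which agrees within 2 mm. Going down and closing.

send_rows([
  [8.5,[0,-0.2,3],0],
  [8.5,[0,0,4],0],
  [8.5,[0,0,4],0],
  [8.5,[0,0,3],0],
  [8.5,[0,0,1.7],0],
  [8.5,[0,0,0],0],
  [8.5,[0,0,0],0],
])

```text
t: 2.9
tool_pos: [0.5681, -0.2216, 0.076]
tool_rot: [3.127, -0.292, 0.004]
contact_force: [0.2, -0.2, -0.1]
opening: 0.085
grip_force: 0.0
```

send_rows([
  [6,[0,0,0],0],
  [4,[0,0,0],0],
  [4,[0,0,0],0],
  [4,[0,0,0],0],
  [4,[0,0,0],0],
  [4,[0,0,0],0],
], newtons=40)

```text
t: 3.65
tool_pos: [0.568, -0.221, 0.0754]
tool_rot: [3.128, -0.291, 0.003]
contact_force: [0.7, 0.8, 5.9]
opening: 0.0438
grip_force: 42.8
```

send_rows([
  [4,[-1,0,-0.1],0],
  [4,[-1.5,0,0],0],
  [4,[-1.5,0,0],0],
  [4,[0,0,0],0],
])

```text
t: 4.15
tool_pos: [0.526, -0.213, 0.0754]
tool_rot: [-3.128, 0.292, 0.003]
contact_force: [-0.9, 0.2, 4.3]
opening: 0.0438
grip_force: 42.7
```

send_rows([
  [4,[-1.5,0,0],0],
  [4,[-1.5,0,0],0],
  [4,[-1.5,0,0],0],
  [4,[-1.5,0,0],0],
  [4,[-1.5,0,0],0],
  [4,[-0.7,0,0],0],
  [4,[0,0,0],0],
  [4,[0,0,0],0],
])

```text
t: 5.15
tool_pos: [0.4474, -0.1982, 0.0751]
tool_rot: [-3.128, 0.291, 0.0]
contact_force: [-0.8, 0.2, -2.4]
opening: 0.0442
grip_force: 41.9
```

Run:
```python
from station import ctrl
from h import *
o=ctrl.get_obs();togo(o,[.5578,.1964,.18],6.2)
d=ctrl.get_image('wrist');cv2.imwrite('pics/w2.png',d['frame'][:,:,::-1])
P=cloud(d);Z=P[...,2];S=cv2.cvtColor(d['frame'],cv2.COLOR_RGB2HSV)
near=(d['range_z']>0)&(np.hypot(*(P[...,:2]-o['tool_pos'][:2]).transpose(2,0,1))<.06)&(S[...,2]>110)&(S[...,1]<60)
for lo,hi in((.06,.08),(.09,.104)):
    m=near&(Z>lo)&(Z<hi);print(m.sum(),rect(P[m]),np.median(Z[m]))
c=np.array(o['tool_pos'][:2])*1000-[582,-224.5];a=np.radians(-10.7);print('in rail',c@[np.cos(a),np.sin(a)],c@[-np.sin(a),np.cos(a)])
```

```text
tool [ 0.4474 -0.1982  0.0751] yaw -10.64 tilt 0.02 shift cm [  3.57 -40.82 -10.48] turn -16.84
677 (array([ 464.9, -168. ]), array([33.1, 15.6]), -64.9) 0.07091516195574707
441 (array([ 445.9, -178.9]), array([38.4, 18.8]), 16.2) 0.09899967898594919
in rail -137.1828474626485 0.8587552864942987
```

View pics/w2.png

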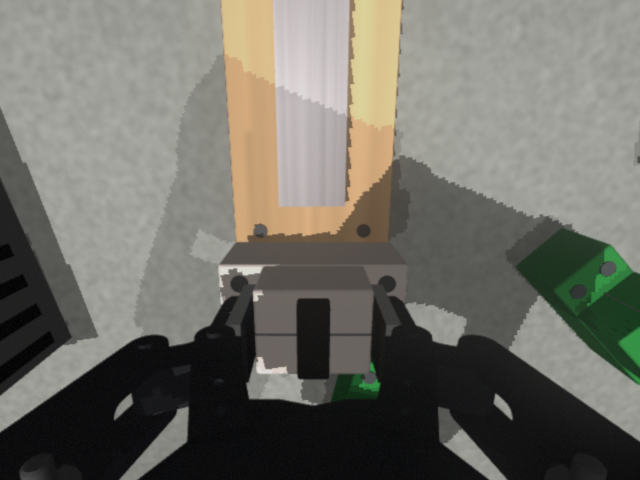

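The breaker is held square in the fingers at (315,330) and is off the rail, whose end is at (312,205). The force reading is about its weight. Next: lift, turn, and carry it across.

send_rows([
  [4,[0,0,-1.5],0],
  [4,[0,0,-3],0],
  [4,[0,0,-3],0],
  [4,[0,0,-3],0],
  [4,[0,0,0],-8.4],
  [4,[0,0,0],-8.4],
  [4,[0,0,0],0],
])

```text
t: 6.08
tool_pos: [0.4478, -0.1984, 0.1815]
tool_rot: [3.136, 0.166, 0.002]
contact_force: [0.1, 0.6, -2.0]
opening: 0.0444
grip_force: 41.9
```

send_rows([
  [4,[0.8,-2,0],0],
  [4,[1.5,-3.8,0],0],
  [4,[1.5,-3.8,0],0],
  [4,[1.5,-3.8,0],0],
  [4,[1.5,-3.8,0],0],
  [4,[1.5,-3.8,0],0],
  [4,[1.5,-3.8,0],0],
  [4,[1.5,-3.8,0],0],
  [4,[1.5,-3.8,0],0],
  [4,[1.5,-3.8,0],0],
])

```text
t: 7.32
tool_pos: [0.5511, 0.1785, 0.1808]
tool_rot: [3.137, 0.165, 0.001]
contact_force: [0.1, -0.0, -2.3]
opening: 0.0444
grip_force: 42.0
```

send_rows([
  [4,[0.8,-1.8,0],0],
  [4,[0,0,0],0],
  [4,[0,0,0],0],
  [4,[0,0,0],0],
])

```text
t: 7.82
tool_pos: [0.5565, 0.1947, 0.1803]
tool_rot: [3.137, 0.166, -0.0]
contact_force: [-0.2, -0.3, -2.9]
opening: 0.0444
grip_force: 42.0
```

Run:
```python
from station import ctrl
from h import *
import pickle
o=ctrl.get_obs();togo(o,[.5578,.1964,.09],6.2)
for n in('wrist','top','side'):
    d=ctrl.get_image(n);pickle.dump(d,open(n+'3.pkl','wb'));cv2.imwrite(f'pics/{n}3.png',d['frame'][:,:,::-1])
    P=cloud(d);Z=P[...,2];S=cv2.cvtColor(d['frame'],cv2.COLOR_RGB2HSV)
    p,R=pose(o);Q=(P-p)@R  # tool frame
    ok=(d['range_z']>0)
    # held breaker: ledges 3 mm ahead of TCP (tool z 0..0.01)
    m=ok&(abs(Q[...,0])<.03)&(abs(Q[...,1])<.06)&(Q[...,2]>-.002)&(Q[...,2]<.045)
    if m.sum()>20: print(n,'held body tool-frame mm lo/hi',(np.percentile(Q[m],[1,99],axis=0)*1000).round(1).tolist(),m.sum())
```

```text
tool [0.5565 0.1947 0.1803] yaw 6.06 tilt 0.02 shift cm [ 0.15 -0.16  9.03] turn -0.14
wrist held body tool-frame mm lo/hi [[-0.4, -41.6, -1.3], [15.5, 41.5, 39.6]] 6563
top held body tool-frame mm lo/hi [[-19.2, -38.8, 0.0], [3.9, 45.2, 38.8]] 225
side held body tool-frame mm lo/hi [[-21.3, -45.9, -0.6], [14.7, 39.1, 41.5]] 603
```

View pics/wrist3.png

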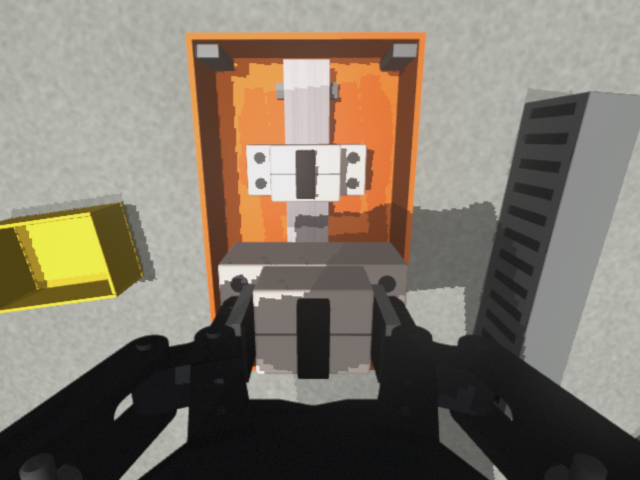

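The breaker is held level over the vacancy. The far group is visible at (306,172) with the rail in line below it. I'll measure both in the same wrist image so calibration error cancels.

Run:
```python
from station import ctrl
from h import *
import pickle
o=ctrl.get_obs();p,R=pose(o)
for n in('wrist3','side3'):
    d=pickle.load(open(n+'.pkl','rb'));Q=(cloud(d)-p)@R*1000;ok=d['range_z']>0
    S=cv2.cvtColor(d['frame'],cv2.COLOR_RGB2HSV)[...,1]<70
    L=ok&(abs(Q[...,0])<26)&(abs(Q[...,1])>26)&(abs(Q[...,1])<50)&(Q[...,2]>-8)&(Q[...,2]<8)
    print(n,'ledge z',np.percentile(Q[L][:,2],[5,50,95]).round(1))
    F=ok&(Q[...,0]>5)&(Q[...,0]<25)&(abs(Q[...,1])<46)&(Q[...,2]>-1)&(Q[...,2]<38)
    if F.sum(): f=Q[F];print(' front x',np.percentile(f[:,0],[5,50,95]).round(1),'y',np.percentile(f[:,1],[.5,99.5]).round(1),'zmax',f[:,2].max(),'slope deg',np.degrees(np.polyfit(f[:,1],f[:,0],1)[0]) , 'n',len(f))
    B=ok&S&(Q[...,0]>20)&(Q[...,0]<85)&(abs(Q[...,1])<60)&(p[2]*1000-Q[...,2]>65)&(p[2]*1000-Q[...,2]<98)
    if B.sum(): print(' B (tool xy)',rect(Q[B]),'extent',np.percentile(Q[B],[1,99],axis=0).round(1).tolist())
```

```text
wrist3 ledge z [2.8 4.2 6. ]
 front x [ 7.1 14.8 15.2] y [-41.3  42.1] zmax 37.99361156525834 slope deg -0.07046565953042119 n 5797
 B (tool xy) (array([46990.6, -4245.1]), array([84746.5, 36153. ]), 89.8) extent [[29.5, -45.7, 83.7], [64.9, 37.0, 114.5]]
side3 ledge z [1.6 4.3 7.1]
 front x [ 5.4  9.9 14.5] y [-45.5 -23.4] zmax 37.74756355948568 slope deg 1.1875838403912191 n 92
 B (tool xy) (array([ 46976.8, -16664.8]), array([65795.9, 37002.9]), 89.6) extent [[28.7, -48.9, 83.1], [64.7, 14.4, 115.3]]
```

Relative to the held breaker, the wrist view puts the vacancy +2.2 mm in x and -4.2 mm in y. The yaw agrees, and the hooks are 50 mm below the TCP. Correcting, then lowering part of the way.

send_rows([
  [4,[0.2,-0.4,0],0],
  [4,[0,0,0],0],
  [4,[0,0,1],0],
  [4,[0,0,2],0],
  [4,[0,0,2],0],
  [4,[0,0,1],0],
  [4,[0,0,0],0],
  [4,[0,0,0],0],
])

```text
t: 8.98
tool_pos: [0.5587, 0.2001, 0.1209]
tool_rot: [-3.137, -0.169, -0.002]
contact_force: [0.2, -0.1, -2.6]
opening: 0.0445
grip_force: 42.0
```

Run:
```python
from station import ctrl
from h import *
o=ctrl.get_obs();p,R=pose(o);print(p,o['contact_force'])
for n in('wrist','side'):
    d=ctrl.get_image(n);Q=(cloud(d)-p)@R*1000;ok=d['range_z']>0
    cv2.imwrite(f'pics/{n}4.png',d['frame'][:,:,::-1])
    S=cv2.cvtColor(d['frame'],cv2.COLOR_RGB2HSV)[...,1]<70
    F=ok&S&(Q[...,0]>-25)&(Q[...,0]<18)&(abs(Q[...,1])<48)&(Q[...,2]>1)&(Q[...,2]<36)
    print(n,'held',np.percentile(Q[F],[1,99],axis=0).round(1).tolist())
    H=p[2]*1000-Q[...,2]
    for nm,lo,hi in(('B',22,80),('A',-100,-22)):
        B=ok&S&(Q[...,0]>lo)&(Q[...,0]<hi)&(abs(Q[...,1])<60)&(H>65)&(H<98)
        if B.sum()>30: print(nm,rect(Q[B]),'extent',np.percentile(Q[B],[1,99],axis=0).round(1).tolist())
```

```text
[0.55871293 0.20011653 0.12094143] [ 0.17485771 -0.09891235 -2.58215639]
wrist held [[-0.3, -41.2, 1.6], [15.5, 41.5, 35.4]]
B (array([44485.8,   459.8]), array([84553.8, 36053.1]), 90.0) extent [[27.1, -40.8, 24.4], [62.4, 41.7, 55.0]]
A (array([-71778.3,    561.5]), array([84076.7, 31208.3]), -89.9) extent [[-86.5, -40.0, 24.3], [-57.2, 40.6, 54.4]]
side held [[-21.3, -45.3, 1.5], [14.1, 38.8, 35.2]]
B (array([ 44501.8, -11366.9]), array([65822.4, 36501.9]), 89.5) extent [[26.4, -43.8, 23.6], [61.6, 18.5, 55.9]]
A (array([-60584.2,  -2543.5]), array([84909.8, 54161.2]), 89.7) extent [[-87.5, -43.8, 23.2], [-34.8, 21.5, 55.6]]
```

View pics/side4.png

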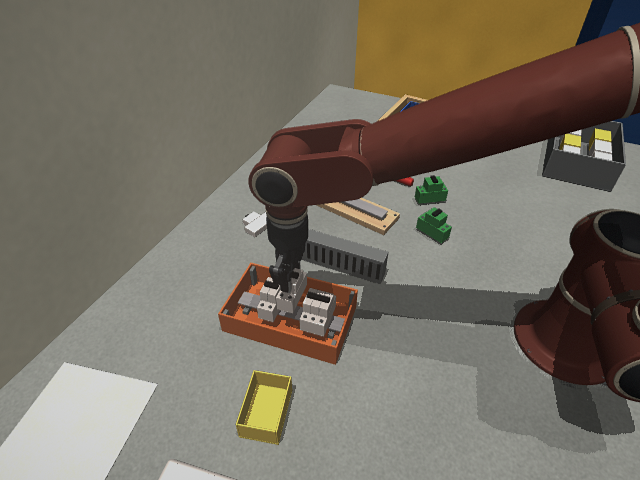

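The side view shows the breaker centred between both groups at about (290,295). Offsets are under 1 mm. Lowering the last 31 mm.

send_rows([
  [4,[0,0,0.8],0],
  [4,[0,0,0.8],0],
  [4,[0,0,0.8],0],
  [4,[0,0,0.7],0],
  [4,[0,0,0],0],
  [4,[0,0,0],0],
  [4,[0,0,0],0],
  [4,[0,0,0],0],
])

```text
t: 10.07
tool_pos: [0.5584, 0.2001, 0.0897]
tool_rot: [-3.137, -0.169, -0.001]
contact_force: [-0.1, -0.0, -2.2]
opening: 0.0443
grip_force: 42.0
```

Run:
```python
from station import ctrl
from h import *
o=ctrl.get_obs();p,R=pose(o);togo(o,[.5587,.2001,.0893],6.2);print(o['contact_force'],o['grip_force'],np.abs(o['dq']).max())
for n in('wrist','side'):
    d=ctrl.get_image(n);Q=(cloud(d)-p)@R*1000;ok=d['range_z']>0
    S=cv2.cvtColor(d['frame'],cv2.COLOR_RGB2HSV)[...,1]<70;H=p[2]*1000-Q[...,2]
    L=ok&S&(abs(Q[...,0])<15)&(abs(Q[...,1])>28)&(abs(Q[...,1])<42)&(H>72)&(H<95)
    B=ok&S&(Q[...,0]>22)&(Q[...,0]<70)&(abs(Q[...,1])>28)&(abs(Q[...,1])<42)&(H>58)&(H<80)
    B2=ok&S&(Q[...,0]>22)&(Q[...,0]<70)&(abs(Q[...,1])<60)&(H>64)&(H<98)
    print(n,'held ledge',np.median(H[L]),'B ledge',np.percentile(H[B],75),'B',rect(Q[B2]) if B2.sum() else 0)
```

```text
tool [0.5584 0.2001 0.0897] yaw 6.17 tilt 0.04 shift cm [0.03 0.   0.04] turn -0.03
[-0.05125035 -0.03857445 -2.21007184] 42.00956583023071 0.0016268917936554477
wrist held ledge 85.62677819926381 B ledge 67.89251317624282 B (array([44990.6,   533. ]), array([84777.3, 35754.8]), 89.9)
side held ledge 85.67693475005231 B ledge 68.37396892179585 B (array([ 43994. , -12185.9]), array([65590.7, 37030.6]), -89.4)
```

Hooks are about 10.5 mm above the rail, the breaker is centred within 1 mm and square, and the only force is its weight. Handing in.

```bash
python3 -c "
from station import ctrl
print(ctrl.finish_job())"
```

```text
the job is handed in; nothing more can be done
None
```

I handed the job in with the breaker held upright and still in the vacant place, by my measurements within about 1 mm of the middle, square to the rail, hooks about 10.5 mm above it and touching nothing; no verdict was returned.

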